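# Straightedge against the teak board

### The arm

A 6-joint arm with a two-finger parallel gripper is mounted at the origin on the work surface. World frame = base frame: x ahead of the robot, y to its left, z up, the work surface at z = 0. Lengths are in m, angles in rad, forces in N, time in s.
With the tool pointing down it reaches from about 0.35 to 0.975 m from the base axis. Payload 17.4 kg.
Tool frame: the origin (TCP) lies between the finger pads; the fingertips stand 17 mm ahead of it and the grasp point (between the pads) lies 2 mm behind it (tip_extent is the distance from the TCP to the fingertips, in m); z points along the fingers, y is the line along which they close (so a half turn about z gives the same grasp; the last joint's range is limited). The gripper opens to 85 mm and grips with 20 to 120 N. Pads are 22 mm wide; open, the fingers measure 114 mm over their backs; the gripper's body (76 mm by 85 mm) begins 54 mm behind the grasp point. The pads swing forward as they close: fully open they stand 13 mm farther back than shut.
Start: joints at [1.117, 0.116, 1.442, -0, 1.584, -0.038], TCP at [0.273, 0.617, 0.248] pointing down, gripper open.
Joint ranges: [-2.83, 2.83], [-0.83, 2.19], [0.07, 2.5], [-1.14, 4.28], [0.01, 3], [-2.97, 2.97]. Speed limits (rad/s): [1.89, 1.89, 2.22, 3.14, 3.14, 3.14].

### API

Orientations are given as [roll, pitch, yaw] about the fixed x, y, z axes, in that order (R = Rz(yaw) Ry(pitch) Rx(roll)).
In Python, from plant import sense, camera, finish_job, tip_extent gives the robot as it stands.
- The arm moves only by the tool step_arm, never from a script. Its argument "steps" is text: rows parted by semicolons, each of 7 numbers parted by spaces: the shift along the tool's x, y, z in cm, then the turn, a rotation vector about the tool's x, y, z in degrees, then the finger opening in cm, from 0 to 8.54. A call has 1 to 12 rows; each row is the pose to reach, as a shift and turn from the pose commanded when the call began, along the tool's axes at that moment; what a row does not reach only later rows make up. A row lasts 1/10 s, in which the tool goes at most 50 mm and 8.59 degrees, less where a joint would pass 70% of its speed; a pose out of reach is approached as far as the arm can. A call with a gripper value outside its range is refused whole. The fingers move at their own pace and stop on an object; "squeeze" is the grip in N (left out, the last holds). Time passes only in rows, so rows that repeat a pose let the fingers close. It gives the time, the measured TCP pose, the force, the opening and the grip force at its end, in the units of the state.
- sense(): the state, without advancing time (a new reading comes with each control period).
- camera(name): name is "side" or "top" or "wrist"; returns a dict with "pixels" (480x640x3 uint8, blue, green, red), "range_z" (480x640 float32, m along the optical axis (not along the pixel's ray), 0 where there is no reading), "mtx" (3x3 intrinsics, pixels), "rvec" (rotation vector, rad) and "tvec" (3), from world to camera coordinates, as OpenCV has them. Camera axes: x right, y down, z forward; pixel columns grow to the right and rows downward; lengths in m; the calibration is good to about 2 mm. A picture is of the moment at which its call begins.
- finish_job(): hands the job in; it is judged then, once.
The state is a dict: "time_s": time; "joints": joint angles; "qd": joint speeds; "joint_torque": joint torques, N m; "eef_pos": TCP position; "tool_rot": TCP orientation; "ft_force": force on the tool from outside, world axes, zero at the start; "ft_torque": the same for the moment, N m; "finger_gap": finger opening in m; "gripper_force": force on a finger pad.
Only numpy, scipy, OpenCV 4.12 (cv2) and the standard library are available. Lean on these libraries where they do the work, as an engineer would, in place of code of your own. Each camera call takes 0.05 s, during which the arm holds its last target. There are 200 camera calls.

### The job

Check the sawn edge of the teak board: lay the straightedge flat on the counter with the whole of its dark steel working edge flush against the board's front edge (the long edge facing the robot), no gap at either end and neither end reaching past the board, and leave it there. The brass rail hangs right over that spot, so come in under it with the gripper leaning back; do not knock the rail, and leave the two amber globes, the copper funnel and the pump nozzle where they stand.

Things in the scene. Friction and masses are not known exactly. Their poses are not given: they have to be found in the camera images.
- board: Teak board fixed to the counter, 90 x 320 x 25 mm (x, y, z), two small brass clips along its far edge. Origin: middle of its front long edge (facing the robot), at counter level. x: horizontal, from that edge into the board, away from the robot; y: along the edge to the robot's left; z up. The front face is the plane x = 0, y from -160 to 160 mm, z from 0 to 25 mm.
- rail: Fixed brass rail that moves with the board; same origin and axes. Bar 12 mm thick along y at x = -30 mm (robot's side of the front edge), its centre 180 mm above the counter, on two posts with 44 mm feet at y = -290 and 290 mm. Small shackles hang from it beyond |y| = 230 mm, down to 137 mm above the counter; nothing hangs between them.
- straightedge: Loose, lying flat, 0.3-0.6 kg: metal blade 40 x 240 x 8 mm (x, y, z) with a dark wood grip block on its middle, 34 (x) x 28 mm (y), from 8 to 52 mm up. Origin: centre of the blade's underside. Working edge: the dark steel long edge at x = +20 mm, at first facing roughly to the board; the other long edge is brass. Hold the block with fingers closing along y (28 mm), at any lean about y.
- edge_left (a point): End of the straightedge's working edge at its +y end: x = 20, y = 120, z = 4 mm in the straightedge's frame.
- edge_right (a point): End of the straightedge's working edge at its -y end: x = 20, y = -120, z = 4 mm in the straightedge's frame.
- globe_a: Squat amber glass lamp globe, 90 mm across, 84 mm tall, loose, at one front side of the counter. Origin: centre of its underside. Leave alone.
- globe_b: Second amber globe, same size, loose, beside the +y end of the board. Origin: centre of its underside. Leave alone.
- funnel: Dented copper funnel in a turned wooden holder, 120 mm across at the top, 122 mm tall, loose, at the other front side. Origin: centre of its underside. Leave alone.
- nozzle: Brass bilge pump nozzle lying beside the -y end of the board, 163 mm long (x from -78 to 85 mm), 40 mm thick, loose. Origin: middle of its underside. Leave alone.
There are look-alikes about, which are no part of the job. Of the things that look like the straightedge, take the one that is nearest to the robot's base at the start.

How it is judged:
At the end, for the whole second after the job is handed in: The straightedge lies flat on the counter (tilt under 0.04 rad), released and at rest; both ends of its working edge are within 3 mm of the board's front face and at most 2 mm beyond the board's ends (x of edge_left in the frame of board between -0.003 and 0.003 m and y of edge_left in the frame of board between -0.162 and 0.162 m and height (world z) of edge_left between 0 and 0.008 m and x of edge_right in the frame of board between -0.003 and 0.003 m and y of edge_right in the frame of board between -0.162 and 0.162 m and height (world z) of edge_right between 0 and 0.008 m and angle between straightedge's own z axis and vertical below 0.04 rad and linear speed of straightedge below 0.01 m/s and angular speed of straightedge below 0.05 rad/s and contact force between the fingers and straightedge below 0.1 N); the robot touches nothing.
It fails at once if the rail is knocked (contact force above 5 N) (contact force between anything else and rail above 5 N).
It fails at once if an amber globe is moved more than 15 mm or tipped (distance of globe_a from where it was at the start of the episode above 0.015 m or angle between globe_a's own z axis and vertical above 0.35 rad).
It fails at once if an amber globe is moved more than 15 mm or tipped (distance of globe_b from where it was at the start of the episode above 0.015 m or angle between globe_b's own z axis and vertical above 0.35 rad).
It fails at once if the copper funnel is moved more than 15 mm or tipped (distance of funnel from where it was at the start of the episode above 0.015 m or angle between funnel's own z axis and vertical above 0.35 rad).
It fails at once if the pump nozzle is moved more than 15 mm or tipped (distance of nozzle from where it was at the start of the episode above 0.015 m or angle between nozzle's own z axis and vertical above 0.35 rad).
It also fails if it takes over 40 s, if anything falls off the work surface, if the arm or the gripper's body presses on something with over 40 N, if the wrist force passes 120 N, or if a joint passes its speed limit or range.

## Working session

There is one attempt and no reset: what is moved stays moved. The work goes in short steps, Python scripts to look and compute and a tool call to move; the robot and the scene stay as the last step left them, time stands still between calls to the robot, and variables do not carry over. Pictures are saved under pics/ and viewed, at most 10 in all, crops included, and the job is handed in when it is done.

Besides the shell and the picture viewer there is one more tool, called after "Emit:" as name(argument=value, ...), one argument or row to a line, values as JSON. step_arm: Moves the arm, as the interface text tells. Its arguments: {"type":"object","properties":{"steps":{"type":"string"},"squeeze":{"type":"number"}},"required":["steps"]}

```bash
ls; mkdir -p pics; cat > h.py <<'E'
import numpy as np, cv2
from plant import sense, camera, finish_job, tip_extent
def pts(c):
    R,_=cv2.Rodrigues(np.array(c["rvec"],float)); K=np.array(c["mtx"]); t=np.array(c["tvec"],float).ravel()
    v,u=np.mgrid[:480,:640]; Z=c["range_z"]
    P=np.stack([(u-K[0,2])/K[0,0]*Z,(v-K[1,2])/K[1,1]*Z,Z],-1)
    return (P-t)@R
def ray(c,uv,z):
    R,_=cv2.Rodrigues(np.array(c["rvec"],float)); K=np.array(c["mtx"]); t=np.array(c["tvec"],float).ravel()
    uv=np.atleast_2d(np.array(uv,float)); d=np.c_[(uv-K[[0,1],[2,2]])/K[[0,1],[0,1]],np.ones(len(uv))]@R
    o=-R.T@t
    return o+d*((z-o[2])/d[:,2])[:,None]
E
python3 - <<'E'
from h import *
s=sense(); print(s["time_s"],s["eef_pos"],s["tool_rot"],tip_extent)
for n in("top","side"):
    c=camera(n); cv2.imwrite(f"pics/{n}0.png",c["pixels"]); np.save(f"{n}0.npy",c,allow_pickle=True)
    R,_=cv2.Rodrigues(np.array(c["rvec"],float)); print(n,-R.T@np.ravel(c["tvec"]),R[2])
E
```

```text
pics
0.0 [0.27259609 0.61733213 0.24753683] [-3.14041396e+00 -3.43861136e-05  2.72583023e+00] 0.017
top [ 0.37029002 -0.00386368  1.29036115] [ 0.15985309 -0.0022853  -0.98713817]
side [ 0.00205218 -0.80659766  0.73036481] [ 0.47340881  0.66459748 -0.57809539]
```

View pics/top0.png

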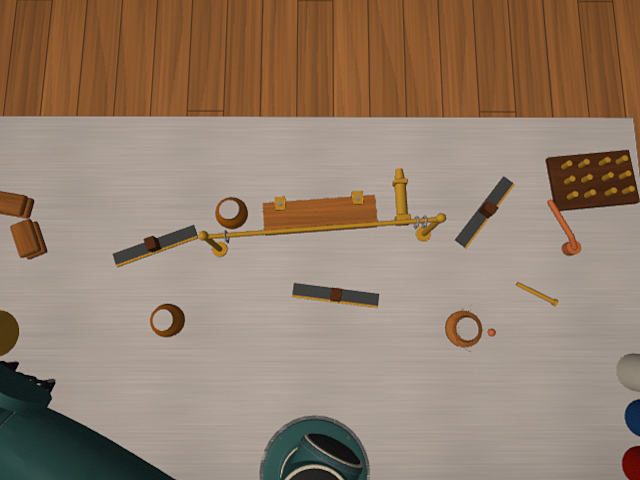

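View pics/side0.png

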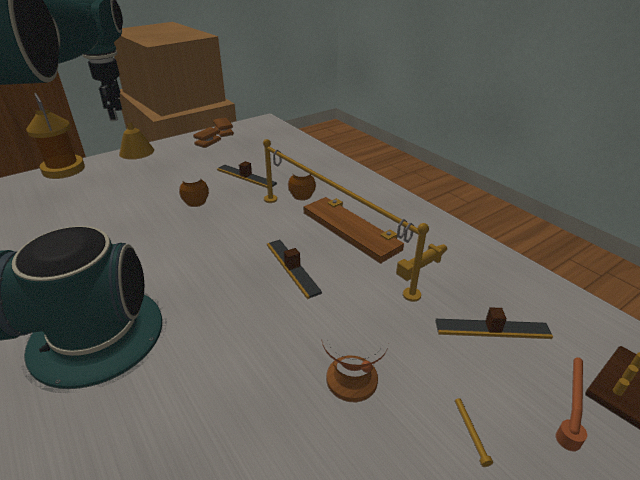

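Look-alikes in the top view: straightedges at (155,245), (336,295) and (487,211). The base is at about (315,470), so (336,295) is nearest, and its dark edge faces the board. I'll confirm in a crop and measure.

```bash
cat > m.py <<'E'
from h import *
c=np.load("top0.npy",allow_pickle=True).item(); s=np.load("side0.npy",allow_pickle=True).item()
cv2.imwrite("pics/crop0.png",cv2.resize(c["pixels"][160:340,180:460],None,fx=2.8,fy=2.8,interpolation=cv2.INTER_CUBIC))
# straightedge candidates
for (u,v) in [(155,245),(336,295),(487,211)]: print((u,v),ray(c,(u,v),0.03).round(3), np.hypot(*ray(c,(u,v),0.03)[0,:2]).round(3))
P=pts(c); Q=pts(s)
x=c["pixels"].astype(int)
# blade
m=np.zeros((480,640),bool); roi=np.s_[275:318,283:390]
hsv=cv2.cvtColor(c["pixels"],cv2.COLOR_BGR2HSV)
fg=((x.max(2)<115)|(hsv[...,1]>90)); m[roi]=fg[roi]
vv,uu=np.nonzero(m); w=ray(c,np.c_[uu,vv],0.008)[:,:2]
blk=ray(c,(336,295),0.03)[0,:2]
print("blade px",len(w))
r=cv2.minAreaRect((w*1000).astype(np.float32)); print("rect",r)
pb=P[m&(P[...,2]>0.045)&(P[...,2]<0.06)]; print("block top",len(pb),pb.mean(0),np.ptp(pb,axis=0))
k=w[(np.abs(w[:,1]-blk[1])>0.03)]; print("blade centroid w/o block",k.mean(0))
# board
b=(Q[...,2]>0.005)&(Q[...,2]<0.02)
reg=np.zeros_like(b); reg[190:275,290:410]=1
hs=cv2.cvtColor(s["pixels"],cv2.COLOR_BGR2HSV)
q=Q[b&reg&(hs[...,1]>90)]
print("front face",len(q),q.min(0),q.max(0))
bt=Q[reg.astype(bool)&(Q[...,2]>0.022)&(Q[...,2]<0.028)&(hs[...,1]>90)]
print("board top side",len(bt),cv2.minAreaRect((bt[:,:2]*1000).astype(np.float32)))
bt2=P[190:240,255:385][(np.abs(P[190:240,255:385,2]-0.025)<0.004)&(hsv[190:240,255:385,1]>90)]
print("board top top",len(bt2),cv2.minAreaRect((bt2[:,:2]*1000).astype(np.float32)))
f=np.polyfit(q[:,1],q[:,0],1); res=q[:,0]-np.polyval(f,q[:,1]); g=np.abs(res)<3*np.median(np.abs(res)); f=np.polyfit(q[g,1],q[g,0],1); print("face x=a*y+b",f,res[g].std(),g.sum())
E
python3 m.py
```

```text
(155, 245) [[0.599 0.445 0.03 ]] 0.746
(336, 295) [[ 0.462 -0.057  0.03 ]] 0.465
(487, 211) [[ 0.698 -0.483  0.03 ]] 0.849
blade px 1236
rect ((463.089599609375, -55.318580627441406), (238.98599243164062, 40.731712341308594), 82.77700805664062)
block top 129 [ 0.46221393 -0.05487159  0.05047981] [0.03268481 0.02976994 0.01209635]
blade centroid w/o block [ 0.46276281 -0.05488286]
front face 520 [ 0.44261907 -0.25600979  0.00500367] [0.75835284 0.22635077 0.01999721]
board top side 1823 ((663.7818603515625, -21.05157470703125), (404.6318664550781, 302.2137145996094), 56.5721549987793)
board top top 2465 ((701.8088989257812, -10.337890625), (93.430419921875, 319.2491760253906), 4.732512474060059)
face x=a*y+b [-0.07757738  0.64624343] 0.0020335917182035435 357
```

View pics/crop0.png

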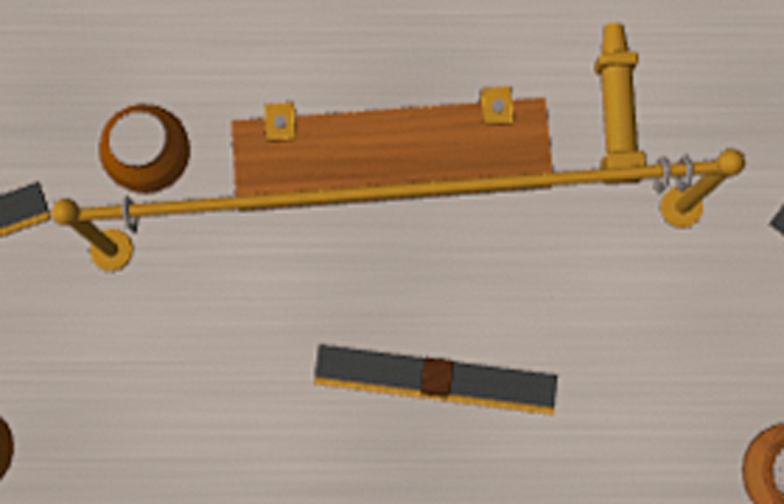

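The crop shows the middle straightedge at crop pixel (436,378). Its grip block is dark, its brass edge is towards the robot and its dark edge towards the board, and it's 0.465 m from the base, the nearest of the three. In this view the rail hides the board's front edge, so I'll measure that again from the wrist camera.

```bash
cat >> h.py <<'E'
from scipy.spatial.transform import Rotation as Ro
def go(p,yaw,lean,s=None):
    """tool shift(cm), rotvec(deg) to TCP p, tool y along object's y (yaw deg), leaning back by lean deg"""
    s=s or sense(); R0=Ro.from_euler("xyz",s["tool_rot"])
    z=Ro.from_euler("z",yaw,degrees=True)
    y=z.apply([0,1,0]); d=z.apply([np.sin(np.radians(lean)),0,-np.cos(np.radians(lean))])
    R1=Ro.from_matrix(np.c_[np.cross(y,d),y,d])
    return (R0.inv().apply(np.array(p)-s["eef_pos"])*100).round(2),(R0.inv()*R1).as_rotvec(degrees=True).round(2)
E
python3 - <<'E'
from h import *
s=sense(); c=camera("wrist"); R,_=cv2.Rodrigues(np.array(c["rvec"],float))
R0=Ro.from_euler("xyz",s["tool_rot"]).as_matrix()
print("cam in tool",R0.T@(-R.T@np.ravel(c["tvec"])-s["eef_pos"]),"fwd",R0.T@R[2],"right",R0.T@R[0],c["mtx"][0])
print(go([0.44,-0.05,0.25],-7.2,0)); print(go([0.40,-0.05,0.25],-7.2,30))
E
```

```text
cam in tool [ 0.07240603  0.00045044 -0.12496883] fwd [-2.87607187e-01 -2.90394183e-04  9.57748412e-01] right [3.92915362e-04 9.99999834e-01 4.21195599e-04] [425.74914968   0.         319.38969039]
(array([-42.27, -54.29,  -0.18]), array([-5.000e-02, -1.000e-02, -1.662e+01]))
(array([-38.61, -55.91,  -0.18]), array([ -4.4 , -29.8 , -16.23]))
```

Emit:
step_arm(
  steps="-38.6 -55.9 -0.2 -4.4 -29.8 -16.2 8.5;-38.6 -55.9 -0.2 -4.4 -29.8 -16.2 8.5;-38.6 -55.9 -0.2 -4.4 -29.8 -16.2 8.5;-38.6 -55.9 -0.2 -4.4 -29.8 -16.2 8.5;-38.6 -55.9 -0.2 -4.4 -29.8 -16.2 8.5;-38.6 -55.9 -0.2 -4.4 -29.8 -16.2 8.5;-38.6 -55.9 -0.2 -4.4 -29.8 -16.2 8.5;-38.6 -55.9 -0.2 -4.4 -29.8 -16.2 8.5;-38.6 -55.9 -0.2 -4.4 -29.8 -16.2 8.5;-38.6 -55.9 -0.2 -4.4 -29.8 -16.2 8.5;-38.6 -55.9 -0.2 -4.4 -29.8 -16.2 8.5;-38.6 -55.9 -0.2 -4.4 -29.8 -16.2 8.5",
)

```text
time_s: 1.35
eef_pos: [0.404, 0.0735, 0.2513]
tool_rot: [-3.138, 0.514, 3.015]
ft_force: [0.9, 0.5, 1.0]
finger_gap: 0.0849
gripper_force: 0.0
```

```bash
python3 - <<'E'
from h import *
s=sense(); print(s["eef_pos"],s["joints"],s["time_s"]); print(go([0.40,-0.05,0.25],-7.2,30,s))
E
```

```text
[0.40395882 0.07348237 0.25129589] [ 0.2358686  -0.83013408  2.2048619  -0.18613683  1.28729757 -1.19910695] 1.35
(array([ -0.95, -12.3 ,   0.73]), array([-0.24, -0.57, -0.04]))
```

Emit:
step_arm(
  steps="-4.0 -12.3 2.0 0 0 0 8.5;-4.0 -12.3 2.0 0 0 0 8.5;-4.0 -12.3 2.0 0 0 0 8.5;-4.0 -12.3 2.0 0 0 0 8.5;-4.0 -12.3 2.0 0 0 0 8.5",
)

```text
time_s: 1.85
eef_pos: [0.4321, -0.0548, 0.2536]
tool_rot: [-3.138, 0.512, 3.011]
ft_force: [0.4, 0.1, 0.1]
finger_gap: 0.085
gripper_force: 0.0
```

```bash
python3 - <<'E'
from h import *
c=camera("wrist"); cv2.imwrite("pics/w1.png",c["pixels"]); np.save("w1.npy",c,allow_pickle=True)
s=sense(); print(s["joints"],s["tool_rot"])
E
```

```text
[-0.20196607 -0.78360157  2.17894607  0.03389392  1.23483795 -1.64534958] [-3.13796138  0.51248837  3.01232248]
```

View pics/w1.png

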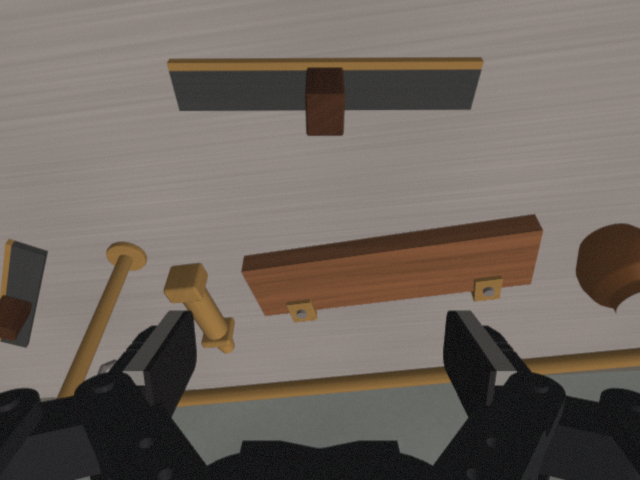

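The wrist view is upside down. The straightedge runs from (169,59) to (481,109), with its block at (325,100). The board's front face is fully visible, its counter-level edge running from (243,257) to (537,215), and the rail is well clear of it at the bottom.

```bash
cat > edges.py <<'E'
from h import *
def board(c,u0,u1,v0,v1):
    """bottom front edge of board: first wood pixel per column, from the robot's side (image top)"""
    x=c["pixels"].astype(int); m=((x[...,2]-x[...,0])>25)
    m[:v0]=0; m[v1:]=0; us=np.arange(u0,u1)
    v=m[:,us].argmax(0)-0.5; ok=m[:,us].any(0)
    uv=np.c_[us,v][ok]; f=np.polyfit(uv[:,0],uv[:,1],1)
    for _ in range(5):
        g=np.abs(uv[:,1]-np.polyval(f,uv[:,0]))<1.5; f=np.polyfit(uv[g,0],uv[g,1],1)
    e=np.array([[u0,np.polyval(f,u0)],[u1,np.polyval(f,u1)]])
    return ray(c,e,0.0)[:,:2],g.mean()
E
python3 - <<'E'
from edges import *
c=np.load("w1.npy",allow_pickle=True).item()
w,g=board(c,250,530,205,275); d=w[1]-w[0]; print("face pts",w,g,"yaw",np.degrees(np.arctan2(-d[0],d[1])))
k=ray(c,[(243,256.5),(536,214.5)],0.0); print("bottom corners",k,np.linalg.norm(k[1]-k[0]),"mid",k.mean(0))
k=ray(c,[(244,270),(541.5,231)],0.025); print("top corners",k,np.linalg.norm(k[1]-k[0]),"mid",k.mean(0))
x=c["pixels"].astype(int); hsv=cv2.cvtColor(c["pixels"],cv2.COLOR_BGR2HSV)
m=(x.max(2)<100)|(hsv[...,1]>100); m[:40]=0; m[125:]=0; m[:,:150]=0; m[:,500:]=0; m[:,300:350]=0
v,u=np.nonzero(m); w=ray(c,np.c_[u,v],0.008); print("straightedge",cv2.minAreaRect((w[:,:2]*1000).astype(np.float32)))
E
```

```text
face pts [[ 0.66319768 -0.16716717]
 [ 0.63834348  0.13885709]] 1.0 yaw 4.643167467308364
bottom corners [[ 0.66428472 -0.17576497  0.        ]
 [ 0.63872117  0.14495945  0.        ]] 0.32174158772504324 mid [ 0.65150294 -0.01540276  0.        ]
top corners [[ 0.6592446  -0.16998774  0.025     ]
 [ 0.63755196  0.14160546  0.025     ]] 0.3123473956038458 mid [ 0.64839828 -0.01419114  0.025     ]
straightedge ((465.4568786621094, -56.12737274169922), (239.24917602539062, 42.59015655517578), 82.85147094726562)
```

```bash
cat > kin.py <<'E'
from h import *
from scipy.optimize import least_squares
def fk(q,p):
    d,a1,a2,L,b=p[:5]
    A=Ro.from_euler("Z",q[0]); B=A*Ro.from_euler("Y",q[1]); C=B*Ro.from_euler("Y",q[2])*Ro.from_euler("Z",q[3]); D=C*Ro.from_euler("Y",q[4])*Ro.from_euler("Z",q[5]+np.pi/2)
    return np.array([0,0,d])+A.apply([0,b,0])+B.apply([0,0,a1])+C.apply([0,0,a2])+D.apply([0,0,L]),D
s=sense()
data=[([1.117,.116,1.442,0,1.584,-.038],[.2726,.6173,.2475]),([.23587,-.83013,2.20486,-.18614,1.2873,-1.19911],[.40396,.07348,.2513]),(s["joints"],s["eef_pos"])]
fit=least_squares(lambda p:np.ravel([fk(q,p)[0]-x for q,x in data]),[.3,.6,.55,.25,.02]); p=fit.x
lo=np.array([-2.83,-.83,.07,-1.14,.01,-2.97]);hi=np.array([2.83,2.19,2.5,4.28,3,2.97])
def ik(t,yaw,lean):
    z=Ro.from_euler("z",yaw,degrees=True); y=z.apply([0,1,0]); a=np.radians(lean); d=z.apply([np.sin(a),0,-np.cos(a)])
    R1=Ro.from_matrix(np.c_[np.cross(y,d),y,d])
    def f(q):
        x,R=fk(q,p); return np.r_[(x-t)*10,(R.inv()*R1).as_rotvec()]
    r=least_squares(f,np.array(s["joints"]),max_nfev=300); q=r.x
    return q,np.abs(r.fun).max(),np.minimum(q-lo,hi-q).min()
if __name__=="__main__":
    print(p,np.abs(fit.fun).max())
    for yaw,t in ((-7,[.464,-.056,.036]),(4.6,[.63,-.017,.036]),(4.6,[.55,-.02,.036])):
        for lean in(0,15,25,35,45,55):
            q,e,m=ik(t,yaw,lean); print(t,lean,q.round(2),"err %.3f margin %.2f"%(e,m))
E
python3 kin.py
```

```text
[0.07076782 0.44581758 0.62330526 0.27619887 0.0257033 ] 0.002133745517178043
[0.464, -0.056, 0.036] 0 [-0.18 -0.29  2.17 -0.    1.27 -1.62] err 0.000 margin 0.33
[0.464, -0.056, 0.036] 15 [-0.18 -0.48  2.32  0.02  1.04 -1.64] err 0.000 margin 0.18
[0.464, -0.056, 0.036] 25 [-0.19 -0.61  2.42  0.04  0.89 -1.66] err 0.000 margin 0.08
[0.464, -0.056, 0.036] 35 [-0.2  -0.74  2.53  0.07  0.74 -1.69] err 0.000 margin -0.03
[0.464, -0.056, 0.036] 45 [-0.21 -0.86  2.64  0.12  0.58 -1.73] err 0.000 margin -0.14
[0.464, -0.056, 0.036] 55 [-0.22 -0.98  2.75  0.21  0.42 -1.82] err 0.000 margin -0.25
[0.63, -0.017, 0.036] 0 [-0.07  0.09  1.81 -0.    1.24 -1.72] err 0.000 margin 0.69
[0.63, -0.017, 0.036] 15 [-0.09 -0.06  1.98  0.05  0.96 -1.76] err 0.000 margin 0.52
[0.63, -0.017, 0.036] 25 [-0.1  -0.15  2.09  0.11  0.77 -1.81] err 0.000 margin 0.41
[0.63, -0.017, 0.036] 35 [-0.12 -0.23  2.2   0.21  0.58 -1.91] err 0.000 margin 0.30
[0.63, -0.017, 0.036] 45 [-0.13 -0.29  2.3   0.41  0.38 -2.11] err 0.000 margin 0.20
[0.63, -0.017, 0.036] 55 [-0.15 -0.32  2.39  1.    0.22 -2.69] err 0.000 margin 0.11
[0.55, -0.02, 0.036] 0 [-0.08 -0.09  1.99 -0.    1.24 -1.73] err 0.000 margin 0.51
[0.55, -0.02, 0.036] 15 [-0.11 -0.25  2.15  0.06  0.99 -1.78] err 0.000 margin 0.35
[0.55, -0.02, 0.036] 25 [-0.13 -0.36  2.26  0.12  0.82 -1.84] err 0.000 margin 0.24
[0.55, -0.02, 0.036] 35 [-0.15 -0.45  2.37  0.22  0.64 -1.94] err 0.000 margin 0.13
[0.55, -0.02, 0.036] 45 [-0.17 -0.53  2.47  0.4   0.47 -2.12] err 0.000 margin 0.03
[0.55, -0.02, 0.036] 55 [-0.2  -0.58  2.56  0.81  0.31 -2.52] err 0.000 margin -0.06
```

```bash
python3 - <<'E'
from kin import *
for t in([.44,-.053,.12],[.464,-.056,.034]):
    print(go(t,-7.1,25),ik(t,-7.1,25)[2])
E
```

```text
(array([ 5.87,  0.2 , 12.04]), array([-0.35,  4.36, -0.28])) 0.10093098616118512
(array([ 7.98,  0.24, 20.72]), array([-0.35,  4.36, -0.28])) 0.07418203678214486
```

Emit:
step_arm(
  steps="5.9 0.2 12.0 -0.35 4.4 -0.3 8.5;5.9 0.2 12.0 -0.35 4.4 -0.3 8.5;5.9 0.2 12.0 -0.35 4.4 -0.3 8.5;5.9 0.2 12.0 -0.35 4.4 -0.3 8.5;6.6 0.2 15 -0.35 4.4 -0.3 8.5;7.2 0.2 18 -0.35 4.4 -0.3 8.5;8.0 0.2 20.7 -0.35 4.4 -0.3 8.5;8.0 0.2 20.7 -0.35 4.4 -0.3 8.5;8.0 0.2 20.7 -0.35 4.4 -0.3 8.5",
)

```text
time_s: 2.8
eef_pos: [0.4647, -0.055, 0.0364]
tool_rot: [-3.141, 0.437, 3.022]
ft_force: [-0.3, 0.1, -0.1]
finger_gap: 0.0849
gripper_force: 0.0
```

```bash
python3 - <<'E'
from kin import *
print(s["eef_pos"],s["tool_rot"],s["joints"],go([.464,-.056,.034],-7.1,25))
c=camera("wrist"); cv2.imwrite("pics/w2.png",c["pixels"])
E
```

```text
[ 0.46466566 -0.05496582  0.03639718] [-3.14121661  0.43717998  3.0220466 ] [-0.18927694 -0.49415104  2.36104922  0.03916342  0.83880467 -1.66016899] (array([ 0.15, -0.11,  0.19]), array([0.08, 0.05, 0.23]))
```

View pics/w2.png

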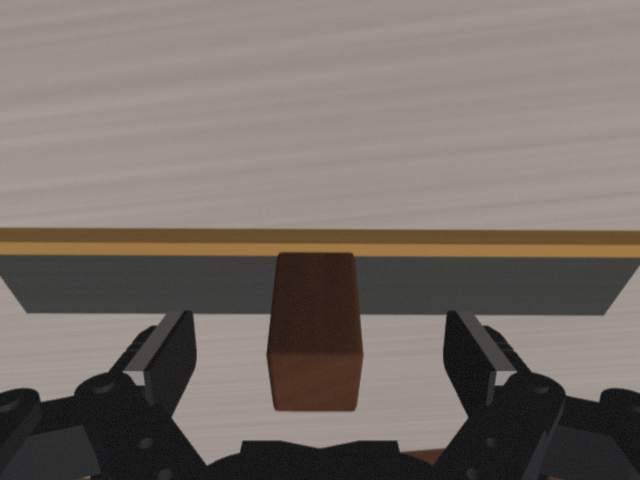

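The open fingers straddle the block at (315,330), centred and square to it, so I'll close on it.

Emit:
step_arm(
  steps="0 0 0 0 0 0 2.0;0 0 0 0 0 0 2.0;0 0 0 0 0 0 2.0;0 0 0 0 0 0 2.0;0 0 0 0 0 0 2.0;0 0 0 0 0 0 2.0;0 0 0 0 0 0 2.0;0 0 0 0 0 0 2.0",
  squeeze=50,
)

```text
time_s: 3.65
eef_pos: [0.4643, -0.0556, 0.035]
tool_rot: [-3.141, 0.437, 3.021]
ft_force: [-5.0, 1.2, 7.9]
finger_gap: 0.0275
gripper_force: 51.6
```

```bash
python3 - <<'E'
from kin import *
for t,y in(([.4647,-.055,.056],-7.0),([.555,-.022,.056],4.6),([.555,-.022,.0366],4.6)):
    print(go(t,y,25.05),ik(t,y,25)[2])
E
```

```text
(array([-0.92,  0.06, -1.89]), array([ 0.01, -0.01,  0.08])) 0.12899091556743736
(array([-8.68,  4.43,  1.73]), array([-4.900e+00, -1.000e-02, -1.043e+01])) 0.3176806991258787
(array([-7.86,  4.43,  3.49]), array([-4.900e+00, -1.000e-02, -1.043e+01])) 0.2991093996920444
```

Emit:
step_arm(
  steps="-0.9 0.1 -1.9 0 0 0 2.0;-0.9 0.1 -1.9 0 0 0 2.0;-3 1.2 -1 -1.2 0 -2.6 2.0;-5 2.3 -0.1 -2.5 0 -5.2 2.0;-7 3.4 0.8 -3.7 0 -7.8 2.0;-8.7 4.4 1.7 -4.9 0 -10.4 2.0;-8.7 4.4 1.7 -4.9 0 -10.4 2.0;-8.7 4.4 1.7 -4.9 0 -10.4 2.0;-8.3 4.4 2.6 -4.9 0 -10.4 2.0;-7.9 4.4 3.5 -4.9 0 -10.4 2.0;-7.9 4.4 3.5 -4.9 0 -10.4 2.0;-7.9 4.4 3.5 -4.9 0 -10.4 2.0",
)

```text
time_s: 4.85
eef_pos: [0.5544, -0.0223, 0.0351]
tool_rot: [3.141, 0.435, -3.062]
ft_force: [0.2, 0.8, -4.1]
finger_gap: 0.0274
gripper_force: 51.3
```

```bash
python3 - <<'E'
from kin import *
e=s["eef_pos"]; print(e,s["tool_rot"],s["ft_force"],go([.555,-.022,.0355],4.6,25.05))
E
```

```text
[ 0.55444836 -0.02234087  0.03511601] [ 3.14091512  0.4354395  -3.06244436] [ 0.16004887  0.82181101 -4.06880432] (array([-0.07,  0.03, -0.01]), array([ 0.01, -0.1 , -0.06]))
```

Emit:
step_arm(
  steps="0 0 0 0 0 0 8.5;0 0 0 0 0 0 8.5;0 0 0 0 0 0 8.5;0 0 0 0 0 0 8.5;0 0 0 0 0 0 8.5;0 0 -2 0 0 0 8.5;0 0 -4 0 0 0 8.5;0 0 -6 0 0 0 8.5;0 0 -6 0 -8 0 8.5;0 0 -6 0 -16 0 8.5;0 0 -6 0 -16 0 8.5",
)

```text
time_s: 5.95
eef_pos: [0.5278, -0.0243, 0.0881]
tool_rot: [3.14, 0.716, -3.063]
ft_force: [-1.2, -0.1, -0.6]
finger_gap: 0.0852
gripper_force: 0.0
```

```bash
python3 - <<'E'
from kin import *
print(s["eef_pos"],s["tool_rot"],s["joints"])
for t in([.553,-.0223,.034],):
    for l in (40,42):print(go(t,4.6,l),ik(t,4.6,l))
c=camera("wrist"); cv2.imwrite("pics/w3.png",c["pixels"]); np.save("w3.npy",c,allow_pickle=True)
E
```

```text
[ 0.52775812 -0.02432504  0.08814404] [ 3.14034467  0.71608509 -3.06339702] [-0.18280849 -0.51240719  2.35405616  0.29706932  0.62218182 -2.01348307]
(array([ 1.64, -0.  ,  5.75]), array([-0.01,  1.03, -0.09])) (array([-0.14815595, -0.41536149,  2.3643465 ,  0.29402038,  0.52624681,
       -2.00313233]), np.float64(1.6653345369377348e-15), np.float64(0.13565350019741373))
(array([ 1.64, -0.  ,  5.75]), array([-0.01, -0.97, -0.09])) (array([-0.15167612, -0.42770314,  2.3822647 ,  0.33262897,  0.49052494,
       -2.0403567 ]), np.float64(3.3306690738754696e-15), np.float64(0.1177353008843518))
```

View pics/w3.png

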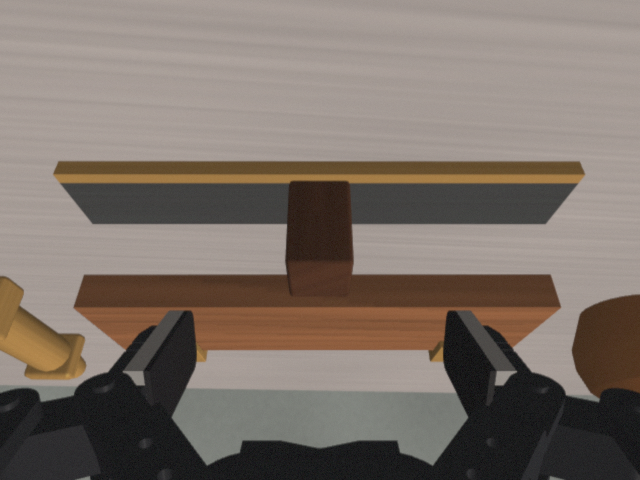

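The blade, with its dark edge at row 223, now lies parallel to the board's counter-level edge at row 275 and centred on it. I'll measure the gap.

```bash
python3 - <<'E'
from edges import *
c=np.load("w3.npy",allow_pickle=True).item()
w,g=board(c,90,280,240,300); w2,g2=board(c,360,545,240,300); 
x=c["pixels"].astype(int); V=[]
for us in (range(100,280),range(360,540)):
    for u in us:
        col=x[195:250,u].max(1); V.append((u,195+np.argmax(col>110)-0.5))
V=np.array(V); f=np.polyfit(V[:,0],V[:,1],1); print("res",(V[:,1]-np.polyval(f,V[:,0])).std())
se=ray(c,[(100,np.polyval(f,100)),(540,np.polyval(f,540))],0.008)[:,:2]
bw=np.array([w[0],w2[1]]); yaw=lambda d:np.degrees(np.arctan2(-d[0],d[1]))
print("board",bw,yaw(bw[1]-bw[0]),g,g2,"edge",se,yaw(se[1]-se[0]))
a=np.radians(yaw(bw[1]-bw[0])); n=np.array([np.cos(a),np.sin(a)]); print("gap mm",(bw-se)@n*1000, "mids",bw.mean(0))
print("ends",ray(c,[(92,223),(547,223)],.008), ray(c,[(83,275),(551,275)],0))
E
```

```text
res 3.176662810525435e-14
board [[ 0.66230073 -0.17067573]
 [ 0.63799987  0.1393245 ]] 4.482240335012182 1.0 1.0 edge [[ 0.5855739  -0.13552775]
 [ 0.56739401  0.09557632]] 4.49793084447109
gap mm [73.74535638 73.80884   ] mids [ 0.6501503  -0.01567562]
ends [[ 0.58542147 -0.13955126  0.008     ]
 [ 0.56665444  0.09900925  0.008     ]] [[ 0.66344123 -0.17572599  0.        ]
 [ 0.63840231  0.14382388  0.        ]]
```

Emit:
step_arm(
  steps="0.5 0 2 0 0 0 8.5;1.1 0 4 0 0 0 8.5;1.6 0 5.7 0 0 0 8.5;1.6 0 5.7 0 0 0 8.5;1.6 0 5.7 0 0 0 8.5;1.6 0 5.7 0 0 0 2;1.6 0 5.7 0 0 0 2;1.6 0 5.7 0 0 0 2;1.6 0 5.7 0 0 0 2;1.6 0 5.7 0 0 0 2;1.6 0 5.7 0 0 0 2;1.6 0 5.7 0 0 0 2",
  squeeze=40,
)

```text
time_s: 7.2
eef_pos: [0.5552, -0.0223, 0.0375]
tool_rot: [3.141, 0.716, -3.062]
ft_force: [-6.8, -0.2, 7.2]
finger_gap: 0.0275
gripper_force: 42.0
```

```bash
python3 - <<'E'
from kin import *
e=np.array(s["eef_pos"]); print(e,s["tool_rot"],s["joints"],s["ft_force"])
l=90-0; R=Ro.from_euler("xyz",s["tool_rot"]).as_matrix(); d=R[:,2]; lean=np.degrees(np.arccos(-d[2])); print("lean",lean)
n=np.array([np.cos(np.radians(4.5)),np.sin(np.radians(4.5)),0])
for k,h in((0,.004),(.035,.004),(.069,.004),(.069,0),(.0735,0),(.08,0)):
    t=e+n*k+[0,0,h]; print(k,h,go(t,4.5,lean)[0],ik(t,4.5,lean)[2])
E
```

```text
[ 0.55524884 -0.02232606  0.03747393] [ 3.14108946  0.71639164 -3.06220074] [-0.16443008 -0.34550934  2.33580887  0.35475371  0.47550436 -2.07441756] [-6.76642943 -0.15294624  7.24920457]
lean 41.046225624538586
0 0.004 [-0.26  0.   -0.3 ] 0.14542277037278506
0.035 0.004 [-2.9 -0.   2. ] 0.22268287805089892
0.069 0.004 [-5.47 -0.01  4.23] 0.298748663280048
0.069 0 [-5.2  -0.01  4.53] 0.29573753077486575
0.0735 0 [-5.54 -0.01  4.83] 0.30591484127812363
0.08 0 [-6.03 -0.01  5.25] 0.32065385854913764
```

Emit:
step_arm(
  steps="-0.3 0 -0.3 0 0 0 2;-0.3 0 -0.3 0 0 0 2;-1.6 0 0.9 0 0 0 2;-2.9 0 2.0 0 0 0 2;-4.2 0 3.1 0 0 0 2;-5.3 0 4.05 0 0 0 2;-5.3 0 4.05 0 0 0 2;-5.3 0 4.05 0 0 0 2",
)

```text
time_s: 8.0
eef_pos: [0.6208, -0.0168, 0.0403]
tool_rot: [3.141, 0.714, -3.062]
ft_force: [-0.4, -0.0, -4.0]
finger_gap: 0.027
gripper_force: 40.5
```

```bash
python3 - <<'E'
from kin import *
e=np.array(s["eef_pos"]); print(e,s["tool_rot"],s["ft_force"])
c=camera("wrist"); cv2.imwrite("pics/w4.png",c["pixels"]); np.save("w4.npy",c,allow_pickle=True)
c=camera("side"); cv2.imwrite("pics/s4.png",cv2.resize(c["pixels"][100:340,230:470],None,fx=2.4,fy=2.4))
E
```

```text
[ 0.62081586 -0.01684422  0.0402651 ] [ 3.14061434  0.71407198 -3.06212078] [-0.43423685 -0.02466597 -4.04885837]
```

View pics/w4.png

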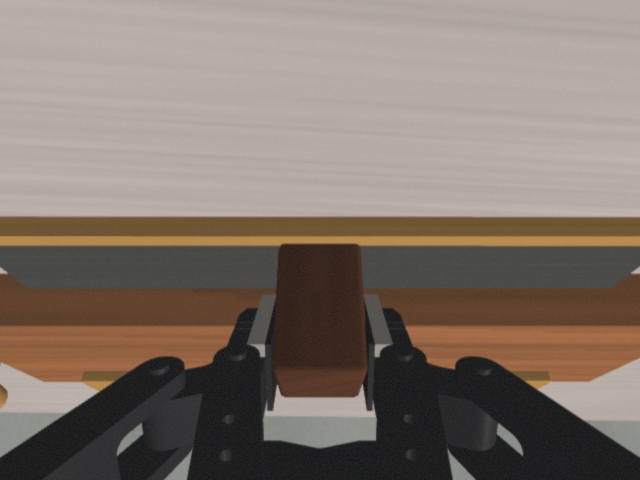

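View pics/s4.png

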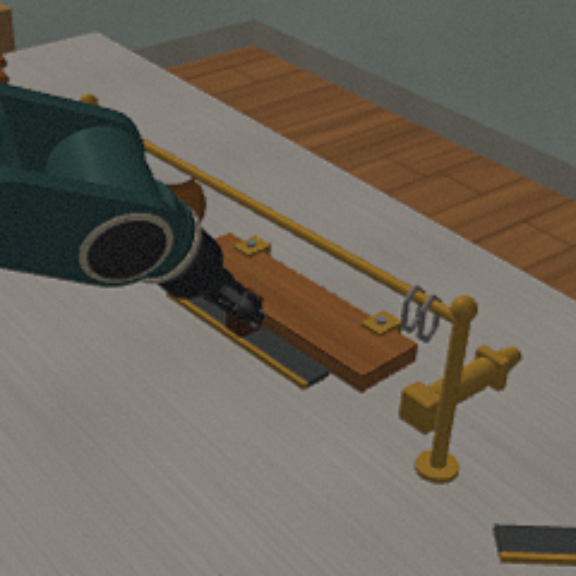

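The blade is held parallel, its dark edge at row 289 with the board face just beyond. The side crop shows the gripper passing under the rail with clearance. Next I'll lower it and creep in while watching the force.

Emit:
step_arm(
  steps="0.1 0 0.12 0 0 0 2;0.2 0 0.23 0 0 0 2;0.2 0 0.23 0 0 0 2;0.05 0 0.36 0 0 0 2;-0.1 0 0.49 0 0 0 2;-0.18 0 0.56 0 0 0 2;-0.25 0 0.62 0 0 0 2;-0.25 0 0.62 0 0 0 2",
)

```text
time_s: 8.9
eef_pos: [0.6273, -0.0165, 0.0379]
tool_rot: [3.141, 0.715, -3.062]
ft_force: [-0.7, 0.6, -3.5]
finger_gap: 0.0274
gripper_force: 40.6
```

Emit:
step_arm(
  steps="0.04 0 0.04 0 0 0 2;0 0 0.07 0 0 0 2;-0.03 0 0.10 0 0 0 2;-0.07 0 0.14 0 0 0 2;-0.07 0 0.14 0 0 0 2",
)

```text
time_s: 9.4
eef_pos: [0.6286, -0.0164, 0.038]
tool_rot: [3.141, 0.716, -3.062]
ft_force: [-21.1, -0.5, 13.1]
finger_gap: 0.0275
gripper_force: 44.5
```

Contact came where expected, with about 21 N against the board. I'll release and back out along the tool axis.

Emit:
step_arm(
  steps="0 0 0 0 0 0 8.5;0 0 0 0 0 0 8.5;0 0 0 0 0 0 8.5;0 0 0 0 0 0 8.5;0 0 0 0 0 0 8.5;0 0 -1 0 0 0 8.5;0 0 -3 0 0 0 8.5;0 0 -5 0 0 0 8.5;0 0 -7 0 0 0 8.5;0 0 -9 0 0 0 8.5;0 0 -10 0 0 0 8.5;0 0 -10 0 0 0 8.5",
)

```text
time_s: 10.6
eef_pos: [0.5633, -0.0218, 0.1146]
tool_rot: [-3.141, 0.718, -3.062]
ft_force: [-0.6, -0.7, 0.3]
finger_gap: 0.0851
gripper_force: 0.0
```

```bash
python3 - <<'E'
from h import *
c=camera("wrist"); np.save("w5.npy",c,allow_pickle=True); cv2.imwrite("pics/w5.png",c["pixels"])
s=sense(); print(s["eef_pos"],s["ft_force"],s["joints"])
E
```

```text
[ 0.56343194 -0.02176182  0.11354008] [-0.23614327  0.30699584 -0.12220325] [-0.15936071 -0.43585116  2.26164742  0.26718676  0.63010373 -1.96994523]
```

View pics/w5.png

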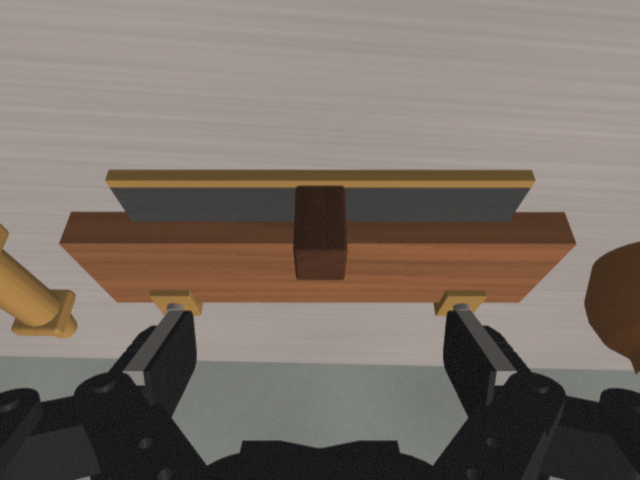

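The blade now meets the board: its dark edge is at row 221 from (128,221) to (512,221), inside the board's ends at (70,213) and (566,213). I'll measure the gap at each end.

```bash
python3 - <<'E'
from edges import *
c=np.load("w5.npy",allow_pickle=True).item(); x=c["pixels"].astype(int); r=x[...,2]-x[...,0]
def line(us,v0,v1,f):
    V=np.array([(u,f(u,v0,v1)) for u in us]); p=np.polyfit(V[:,0],V[:,1],1)
    g=np.abs(V[:,1]-np.polyval(p,V[:,0]))<1.5; return np.polyfit(V[g,0],V[g,1],1),g.mean()
wood=lambda u,a,b:a+np.argmax(r[a:b,u]>25)-.5
outs=list(range(74,102))+list(range(538,562)); ins=list(range(135,288))+list(range(352,505))
B,g=line(outs,195,235,wood); E,g2=line(ins,200,235,wood)
uv=lambda p,us:[(u,np.polyval(p,u)) for u in us]
b=ray(c,uv(B,(74,562)),0)[:,:2]; e=ray(c,uv(E,(128,512)),.008)[:,:2]
d=b[1]-b[0]; d/=np.linalg.norm(d); n=np.array([d[1],-d[0]])
print(g,g2,uv(B,(74,562)),uv(E,(128,512)),"gap mm",(b[0]-e)@n*1000,"len",np.linalg.norm(e[1]-e[0]),b,e)
print("3D top edge chk", [x[200:250:1,u].tolist() for u in (200,)][0][10:30])
E
```

```text
1.0 1.0 [(74, np.float64(211.49018977559118)), (562, np.float64(211.84243271491246))] [(128, np.float64(220.4877262304143)), (512, np.float64(221.4887367770347))] gap mm [1.4626469  0.65132685] len 0.24288993985798177 [[ 0.66216497 -0.17262143]
 [ 0.63720298  0.14095986]] [[ 0.65774895 -0.13557823]
 [ 0.63928404  0.10660882]]
3D top edge chk [[62, 63, 63], [63, 63, 65], [61, 62, 62], [63, 66, 66], [63, 64, 64], [65, 68, 70], [63, 65, 63], [63, 66, 66], [63, 66, 66], [64, 64, 65], [59, 60, 64], [48, 58, 77], [44, 59, 88], [40, 58, 85], [38, 57, 85], [42, 60, 88], [42, 59, 89], [42, 59, 86], [43, 60, 89], [42, 59, 88]]
```

```bash
python3 -c "
from h import *
print(finish_job())"
```

```text
the job is handed in; nothing more can be done
None
```

The straightedge lies flat against the board's front edge, let go and inside both board ends; I measured gaps of about 1.5 mm at the right end and 0.7 mm at the left (limit 3 mm, one pixel about 0.8 mm), saw no sign of touching the rail or the items to leave alone, and handed the job in at about 11 s, though no verdict came back.

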